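Refit the diffuser of the bottle inspection light

TASK

Put the diffuser back in the bottle inspection light: pluck the wide opal disc from the pocket tray and lay it flat in the well at the top of the light's barrel. Then set the knurled collar over the barrel, lip up, turn it until its hidden keyways drop over the barrel's pins, push it fully home against the spring and finish while still holding it down there, so that I can tighten its set screw. Leave the bottle, the dish and the other two parts in the tray where they are.

Things in the scene. Friction and masses are not known exactly. Their poses are not given: they have to be found in the camera images.
- light: Bottle inspection light, fixed. Origin: centre of its underside, on the common vertical axis. White drum 110 mm across, 55 mm high; on it a dark boss 48 mm across whose flat top, 67 mm up, is the shoulder; from there a steel barrel 35 mm across rises to 87 mm (narrowing to 32 over its top 3.5 mm). The barrel is a focusing barrel, stuck at any angle; its angle does not follow from the light's yaw.
- well (a point): Centre of the barrel's rim, 87 mm above the desk: mouth (chamfered) of a round well 28 mm across, open upwards. Its floor is a sprung plate 6 mm below the rim; it takes 4 N to start it moving and 1 N more for each mm, up to 6 mm.
- shoulder (a point): On the light's axis, level with the shoulder, 67 mm above the desk. Above it four round pins 4 mm thick stick out of the barrel, 90 degrees apart, to 21 mm from the axis, their tops 12 mm above the shoulder. At what angle they stand is not known: find it by feel.
- collar: Knurled aluminium collar, loose, standing on the desk lip up, 52 mm across, 25 mm high, about 85 g. Origin: centre of its underside. Open below: bore 37 mm, chamfered mouth; the top 3 mm is a lip with an 18 mm hole. Inside, four hidden keyways 9 mm wide, 90 degrees apart, reach 22 mm from the axis and run from the underside up to the lip.
- collar_lip (a point): Centre of the collar's top, 25 mm above its underside. Set over the barrel the collar rests on the pins, underside 12 mm above the shoulder; turned at most a quarter turn, either way, it drops, until the lip meets the diffuser at 4 mm. The last 4 mm press the diffuser down against its spring (8 N at the end). Home: underside on the shoulder; let go, it springs up 4 mm.
- diffuser: The wide opal disc, the diffuser: white opal glass, 25 mm across, 12 mm thick, lower edge chamfered 2 mm, 16 g. Origin: centre of its underside. Starts lying in one of the tray's pockets, its underside 8 mm and its top 20 mm above the desk. Laid in the light's well it rests on the sprung floor, underside 81 mm above the desk, top 6 mm above the barrel's rim.
- tray: Black pocket tray fixed to the desk, 170 x 66 x 12 mm. Origin: centre of its underside; three round pockets 27.5 mm across and 4 mm deep, along its x axis at -53, 0 and +53 mm. Any part may be in any pocket.
- small_disc: The narrow opal disc: same white opal glass, 18 mm across, 12 mm thick, in another pocket; not wanted. Origin: centre of its underside.
- spacer: Brass spacer ring, 26 mm outside, 16 mm hole, 8 mm high, in another pocket; not wanted. Origin: centre of its underside.
- bottle: Finished inside-painted snuff bottle of clear glass standing on the desk: flat round body 54 mm across and 20 mm thick, 69 mm high. Origin: centre of its foot's underside.
- dish: White porcelain paint dish on the desk, 68 mm across, 16 mm high. Origin: centre of its underside.
Things that resemble listed ones, but are neither listed nor needed, are in the scene too. What is shaped like the diffuser but turquoise is not meant.

How it is judged (in metres and radians):
On the way, in this order (a step that is already met when the one before it is completed fails the run):
1. the wide opal disc lies flat in the barrel's well, let go (horizontal distance between diffuser and light below 0.003 m and z of diffuser in the frame of light between 0.074 and 0.083 m and angle between diffuser's own z axis and vertical below 0.1 rad and contact force between the fingers and diffuser below 0.1 N), for 0.2 s.
2. the collar has dropped over the pins, on top of the diffuser (horizontal distance between each of collar, diffuser and light below 0.003 m and z of collar in the frame of light below 0.0735 m), for 0.1 s.
At the end, for the whole second after the job is handed in: The collar is down over the pins with its underside within 1.5 mm of the shoulder, upright and within 3 mm of the barrel's axis, still; the robot's fingers are on it and hold it there, and its lip presses the diffuser, which lies in the well, down against the spring (over 4 N) (horizontal distance between each of collar, diffuser and light below 0.003 m and z of collar in the frame of light between 0.065 and 0.0685 m and angle between collar's own z axis and vertical below 0.06 rad and linear speed of collar below 0.01 m/s and contact force between the fingers and collar above 3 N and contact force between collar and diffuser above 4 N and z of diffuser in the frame of light below 0.079 m); the arm keeps its last pose, push and grip.
It fails at once if the bottle was pushed more than 20 mm or tipped (distance of bottle from where it was at the start of the episode above 0.02 m or angle between bottle's own z axis and vertical above 0.5 rad).
It fails at once if the dish was pushed more than 20 mm (distance of dish from where it was at the start of the episode above 0.02 m).
It fails at once if the narrow disc or the spacer ring was taken from its pocket (distance of any of small_disc, spacer from where it was at the start of the episode above 0.015 m).
It also fails if it takes over 61 s, if anything falls off the work surface, if the arm or the gripper's body presses on something with over 40 N, if the wrist force passes 120 N, or if a joint passes its speed limit or range.

ROBOT

A 7-joint arm with a two-finger parallel gripper is mounted at the origin on the work surface. World frame = base frame: x ahead of the robot, y to its left, z up, the work surface at z = 0. Lengths are in m, angles in degrees, forces in N, time in s.
With the tool pointing down it reaches from about 0.35 to 0.9 m from the base axis. Payload 7.2 kg.
Tool frame: the origin (TCP) lies between the finger pads; the fingertips stand nose_length ahead of it and the grasp point (between the pads) lies 8 mm behind it (nose_length is the distance from the TCP to the fingertips, in m); z points along the fingers, x is the direction in which the jaws open and shut, and the axes are right-handed (so a half turn about z gives the same grasp; the last joint's range is limited). The gripper opens to 85 mm and grips with 20 to 120 N. Pads are 22 mm wide; open, the fingers measure 114 mm over their backs; the gripper's body (76 mm by 85 mm) begins 54 mm behind the grasp point. The pads swing forward as they close: fully open they stand 13 mm farther back than shut.
Start: joints at [-77.418, 23.554, -0.728, 91.456, 0.321, 64.991, -4.71], TCP at [0.177, 0.599, 0.242] pointing down, gripper open.
Joint ranges: [-169.25, 169.25], [-16.82, 113.86], [-84.01, 82.57], [7.8, 145.47], [-59.2, 239.2], [7.22, 106.19], [-163.78, 163.78]. Speed limits (degrees/s): [136.94, 136.94, 172.46, 172.46, 180, 180, 180].

INTERFACE

Orientations are given as a 3x3 rotation matrix whose columns are the frame's x, y, z axes.
In Python, from workcell import * gives the robot as it stands.
- The arm moves only by the tool move_arm, never from a script. Its argument "moves" is one flat list of numbers, 7 for each row, row after row: the finger opening in cm, from 0 to 8.54, then the shift along the tool's x, y, z in cm, then the turn, a rotation vector about the tool's x, y, z in degrees. A call has exactly 10 rows; each row is the pose to reach, as a shift and turn from the pose commanded when the call began, along the tool's axes at that moment; what a row does not reach only later rows make up. A row lasts 1/10 s, in which the tool goes at most 50 mm and 8.59 degrees, less where a joint would pass 70% of its speed; a pose out of reach is approached as far as the arm can. A call with a gripper value outside its range is refused whole. The fingers move at their own pace and stop on an object; "squeeze" is the grip in N (left out, the last holds). Time passes only in rows, so rows that repeat a pose let the fingers close, or fill a call up. It gives the time, the measured TCP pose, the force and the opening at its end, in the units of the state.
- state(): the state, without advancing time (a new reading comes with each control period).
- grab_frame(name): name is "side" or "top"; returns the picture (384x512x3 uint8, red, green, blue); there is no depth.
- calibration(name): a dict with "fx", "fy", "cx", "cy" (pixels), "R" (3x3) and "t" (3): a world point X has camera coordinates R X + t. Camera axes: x right, y down, z forward; pixel columns grow to the right and rows downward; lengths in m; the calibration is good to about 2 mm. A picture is of the moment at which its call begins. calibration takes no time and is no camera call.
- sign_off(): hands the job in, once; it reports no verdict.
The state is a dict: "clock": time; "q": joint angles; "joint_velocities": joint speeds; "tau": joint torques, N m; "eef_pos": TCP position; "tcp_rot": TCP orientation; "wrist_force": force on the tool from outside, world axes, zero at the start; "ft_torque": the same for the moment, N m; "grip_width": finger opening in m.
Only numpy, scipy, OpenCV 4.12 (cv2) and the standard library are available. Lean on these libraries where they do the work, as an engineer would, in place of code of your own. Each camera call takes 0.05 s, during which the arm holds its last target. There are 200 camera calls.

## Working session

There is one attempt and no reset: what is moved stays moved. The work goes in short steps, Python scripts to look and compute and a tool call to move; the robot and the scene stay as the last step left them, time stands still between calls to the robot, and variables do not carry over. Pictures are saved under pics/ and viewed, about 8 in all and at most 12, crops included, and the job is handed in when it is done.

Besides the shell and the picture viewer there is one more tool, called after ">>>" in YAML: its name, and indented under it one key for each argument. move_arm: Moves the arm, as the interface text tells. Its arguments: {"type":"object","properties":{"moves":{"type":"array"},"squeeze":{"type":"number"}},"required":["moves"]}

```bash
mkdir -p pics
python3 - <<'E'
from workcell import *
import cv2
for n in("side","top"):
    cv2.imwrite(f"pics/{n}0.png",cv2.cvtColor(grab_frame(n),cv2.COLOR_RGB2BGR))
    c=calibration(n);print(n,{k:(v.tolist() if hasattr(v,'tolist') else v) for k,v in c.items()})
s=state();print({k:s[k] for k in s})
try: print(nose_length)
except Exception as e: print(e)
E
ls
```

```text
side {'fx': 352.2403744872552, 'fy': 352.2403744872552, 'cx': 250.96327440002494, 'cy': 194.61373510809406, 'R': [[-0.9129143673810158, -0.40792041932814727, -0.013721855722460798], [-0.1924079008189875, 0.45976623607789463, -0.8669453315320385], [0.3599535491306486, -0.7888066554345964, -0.49821431413633194]], 't': [0.5159717528447563, 0.16874874794423175, 0.6652907000786645]}
top {'fx': 351.78714351295946, 'fy': 351.78714351295946, 'cx': 253.54611546100375, 'cy': 187.28548179641692, 'R': [[0.10855130410246838, -0.9940687837876745, 0.006623252716525617], [-0.9683797741915658, -0.10724689652119099, -0.22525256074740768], [0.2246268624059578, 0.01803763525150884, -0.9742778948535106]], 't': [-0.029347332754107065, 0.5714418667265825, 0.7230140708741978]}
{'clock': 0.1, 'q': array([-77.41935582,  23.59530184,  -0.72907395,  91.49940356,
         0.3217822 ,  64.99180408,  -4.71263093]), 'joint_velocities': array([-0.03565625, -0.12184196, -0.03585848, -0.27321653,  0.03839687,
       -0.10430529,  0.02704184]), 'tau': array([ 2.63640017e-03, -6.01831770e+01,  6.84045106e-01, -3.00087047e+01,
        1.40524755e-02,  6.49229652e-03,  2.69548480e-05]), 'eef_pos': array([0.17729505, 0.59886663, 0.24153747]), 'tcp_rot': array([[ 2.83825766e-01,  9.58875821e-01, -3.07842382e-04],
       [ 9.58874744e-01, -2.83825910e-01, -1.44161966e-03],
       [-1.46970788e-03,  1.13986518e-04, -9.99998913e-01]]), 'wrist_force': array([-0.53584016, -0.26556784,  0.83176148]), 'ft_torque': array([-0.05099686, -0.01031189,  0.02970919]), 'grip_width': 0.08529106383241794}
0.011
pics
```

View pics/top0.png

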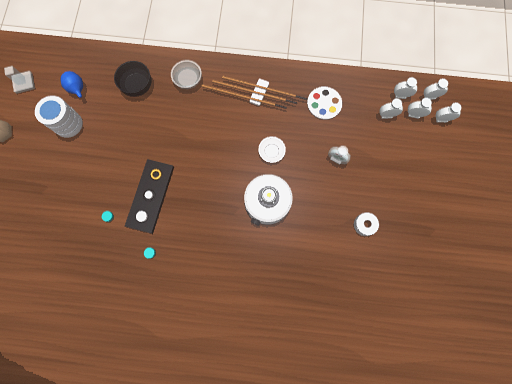

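View pics/side0.png

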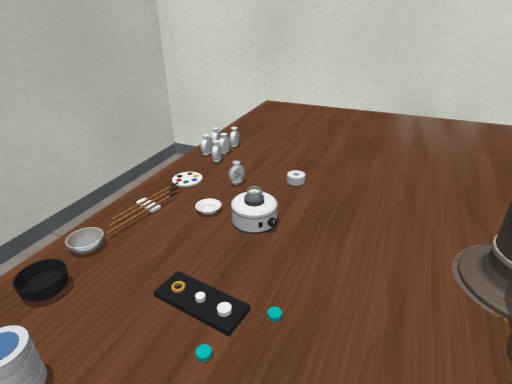

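Top view: tray with spacer (156,174), narrow disc (149,195) and wide disc (141,216), light (268,197), collar (367,224), bottle (340,155), dish (272,150). The side view agrees: wide disc (224,310), barrel top (254,191), collar (296,177).

```bash
cat > h.py <<'E'
from workcell import *
import cv2, numpy as np
from scipy.optimize import least_squares
def proj(n,X):
    c=calibration(n);p=np.array(c["R"])@np.asarray(X,float)+c["t"]
    return np.array([c["fx"]*p[0]/p[2]+c["cx"],c["fy"]*p[1]/p[2]+c["cy"]])
def ray(n,uv,z):
    c=calibration(n);R=np.array(c["R"]);o=-R.T@c["t"]
    d=R.T@np.array([(uv[0]-c["cx"])/c["fx"],(uv[1]-c["cy"])/c["fy"],1]);return o+d*(z-o[2])/d[2]
def blob(im,uv,r,f):
    u,v=uv;m=np.zeros(im.shape[:2],np.uint8);m[v-r:v+r+1,u-r:u+r+1]=f(im[v-r:v+r+1,u-r:u+r+1].astype(int))
    k,l,s,c=cv2.connectedComponentsWithStats(m);i=1+np.argmax(s[1:,4]);return c[i],s[i]
E
python3 - <<'E'
from h import *
for n,o in(("top",dict(wide=((141,216),.02),small=((149,195),.02),light=((268,197),.055),collar=((367,224),.025),spacer=((156,174),.016))),("side",dict(wide=((224,308),.02),small=((200,296),.02),well=((254,191),.087),collar=((296,175),.025),drum=((254,203),.055)))):
    for k,(uv,z) in o.items(): print(n,k,ray(n,uv,z).round(4))
T=cv2.imread("pics/top0.png");S=cv2.imread("pics/side0.png")
def c(im,u,v,w,h,s):return cv2.resize(im[v-h:v+h,u-w:u+w],None,fx=s,fy=s,interpolation=cv2.INTER_CUBIC)
a=np.hstack([c(T,268,197,25,25,5.34),c(T,145,205,25,25,5.34),c(T,365,224,25,25,5.34)])
b=np.hstack([c(S,254,205,25,25,5.34),c(S,212,304,25,25,5.34),c(S,296,178,25,25,5.34)])
cv2.imwrite("pics/crop1.png",np.vstack([a,b]))
E
```

```text
top wide [0.4848 0.2867 0.02  ]
top small [0.536 0.277 0.02 ]
top light [ 0.5548 -0.0014  0.055 ]
top collar [ 0.5229 -0.2357  0.025 ]
top spacer [0.5894 0.2706 0.016 ]
side wide [0.4843 0.2926 0.02  ]
side small [0.5362 0.2853 0.02  ]
side well [0.5518 0.0098 0.087 ]
side collar [ 0.5226 -0.2245  0.025 ]
side drum [0.5518 0.0105 0.055 ]
```

View pics/crop1.png

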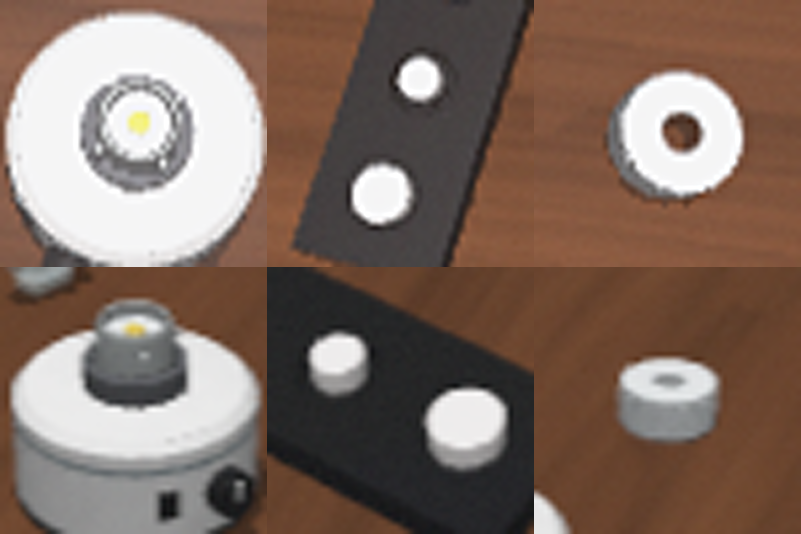

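```bash
cat >> h.py <<'E'
from scipy.spatial.transform import Rotation as Ro
def to(x,y,z,yaw=None):
    """tool-frame shift (cm) and turn (deg) to bring the TCP to x,y,z with tool x at yaw, pointing down"""
    s=state();R=s["tcp_rot"];d=R.T@(np.array([x,y,z])-s["eef_pos"])*100
    if yaw is None: yaw=np.degrees(np.arctan2(R[1,0],R[0,0]))
    a=np.radians(yaw);G=np.array([[np.cos(a),np.sin(a),0],[np.sin(a),-np.cos(a),0],[0,0,-1]])
    print("shift",d.round(2),"turn",Ro.from_matrix(R.T@G).as_rotvec(degrees=True).round(2),"wf",s["wrist_force"].round(2),"w",round(s["grip_width"],4),"t",round(s["clock"],2))
def crops(name,items,s=5.34,h=25):
    """row of crops; items=[(cam,u,v)]"""
    F={n:cv2.cvtColor(grab_frame(n),cv2.COLOR_RGB2BGR) for n in {i[0] for i in items}}
    for n in F: cv2.imwrite(f"pics/full_{n}_{name}",F[n])
    o=[]
    for n,u,v in items:
        f=cv2.copyMakeBorder(F[n],60,60,60,60,cv2.BORDER_CONSTANT);u+=60;v+=60
        o.append(cv2.resize(f[v-h:v+h,u-h:u+h],None,fx=s,fy=s,interpolation=cv2.INTER_CUBIC))
    cv2.imwrite("pics/"+name,np.hstack(o))
E
python3 - <<'E'
from h import *
to(.4845,.289,.10,81.3)
print(ray("top",(269.2,194.5),.087),ray("side",(254.3,189+.5),.087))
E
```

```text
shift [-20.97  38.25  14.19] turn [ 0.    0.08 -7.79] wf [-0.54 -0.27  0.83] w 0.0853 t 0.1
[ 0.55399923 -0.00258556  0.087     ] [0.55403803 0.00301639 0.087     ]
```

>>> move_arm:
  moves: [4.5, -2, 4, 1, 0, 0, -1, 4.5, -4.5, 8, 2.5, 0, 0, -2, 4.5, -6.5, 12, 4, 0, 0, -3, 4.5, -9, 16, 5.5, 0, 0, -4, 4.5, -11, 20, 7, 0, 0, -5, 4.5, -13.2, 24, 8.5, 0, 0, -6, 4.5, -15.4, 28, 10, 0, 0, -7, 4.5, -17.6, 32, 11.5, 0, 0, -7.8, 4.5, -19.8, 36, 13, 0, 0, -7.8, 4.5, -21, 38.25, 14.2, 0, 0, -7.8]
  squeeze: 40

```text
clock: 1.1
eef_pos: [0.4869, 0.2852, 0.0992]
tcp_rot: [[0.155, 0.988, 0.0], [0.988, -0.155, -0.002], [-0.002, 0.0, -1.0]]
wrist_force: [0.4, -0.0, -0.7]
grip_width: 0.0448
```

Run:
```python
from h import *
to(.4845,.289,.07,81.3);print(state()["eef_pos"],state()["joint_velocities"].round(1))
crops("c2.png",[("top",141,216),("side",224,300)],s=8,h=36)
for n in("top","side"):print(n,proj(n,state()["eef_pos"]),proj(n,state()["eef_pos"]-[0,0,.011]))
```

```text
shift [ 0.34 -0.3   2.92] turn [ 0.03  0.11 -0.22] wf [ 0.44 -0.05 -0.71] w 0.0448 t 1.1
[0.48691474 0.28522477 0.09922977] [ 23.1  14.1  -0.2  -3.7  -3.4 -10.6  25.9]
top [130.97122909 209.79258029] [132.68314109 210.63050623]
side [222.59623336 269.45148137] [222.96048244 274.60013946]
```

View pics/c2.png

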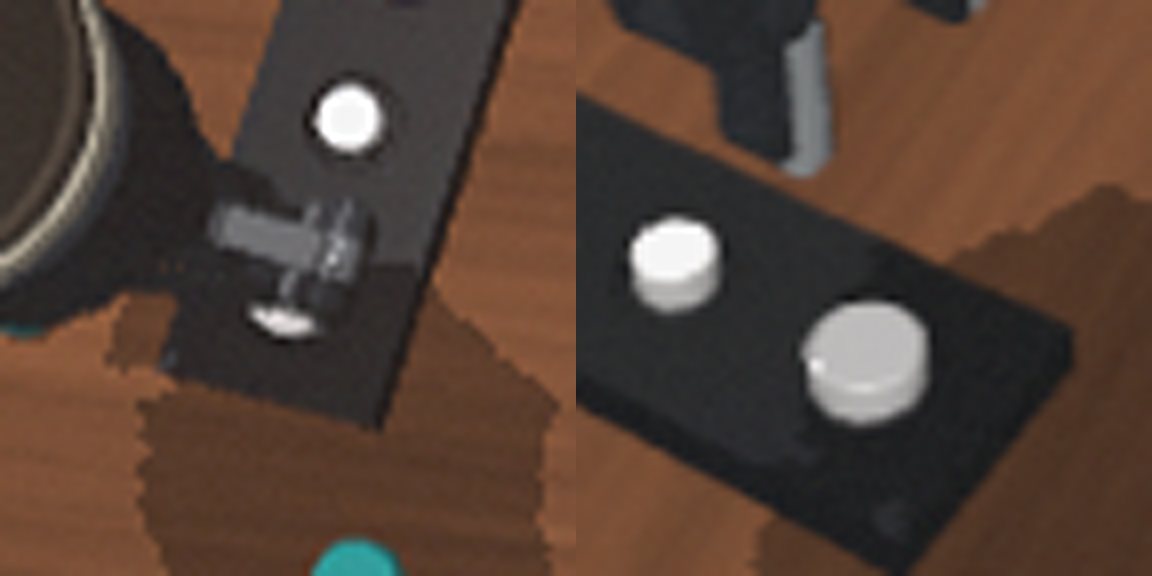

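The side view shows the fingers at about (213,284) and (234,266), so the tip midpoint matches the projection. The disc is below at about (225,308). Descending.

>>> move_arm:
  moves: [4.0, 0.35, -0.3, 1, 0, 0.1, -0.2, 4.0, 0.35, -0.3, 2, 0, 0.1, -0.2, 4.0, 0.35, -0.3, 3.5, 0, 0.1, -0.2, 4.0, 0.35, -0.3, 5, 0, 0.1, -0.2, 4.0, 0.35, -0.3, 6, 0, 0.1, -0.2, 4.0, 0.35, -0.3, 6.6, 0, 0.1, -0.2, 4.0, 0.35, -0.3, 7.1, 0, 0.1, -0.2, 4.0, 0.35, -0.3, 7.1, 0, 0.1, -0.2, 4.0, 0.35, -0.3, 7.1, 0, 0.1, -0.2, 4.0, 0.35, -0.3, 7.1, 0, 0.1, -0.2]

```text
clock: 2.2
eef_pos: [0.4825, 0.2935, 0.0298]
tcp_rot: [[0.148, 0.989, 0.001], [0.989, -0.148, 0.002], [0.002, 0.001, -1.0]]
wrist_force: [0.1, -0.7, -0.8]
grip_width: 0.0398
```

Run:
```python
from h import *
to(.4845,.289,.027,81.3);print(state()["eef_pos"],state()["joint_velocities"].round(1))
crops("c3.png",[("side",224,300)],s=10,h=28)
for n in("top","side"):print(n,proj(n,state()["eef_pos"]),proj(n,state()["eef_pos"]-[0,0,.011]))
```

```text
shift [-0.41  0.26  0.28] turn [ 0.04 -0.14  0.2 ] wf [ 0.07 -0.7  -0.77] w 0.0398 t 2.2
[0.48250286 0.29347962 0.02982672] [ 0.  -0.   0.   0.1  0.1 -0.2  0. ]
top [136.58673257 216.0499726 ] [138.08708995 216.73839904]
side [224.44846439 304.58126462] [224.78031936 309.19003571]
```

View pics/c3.png

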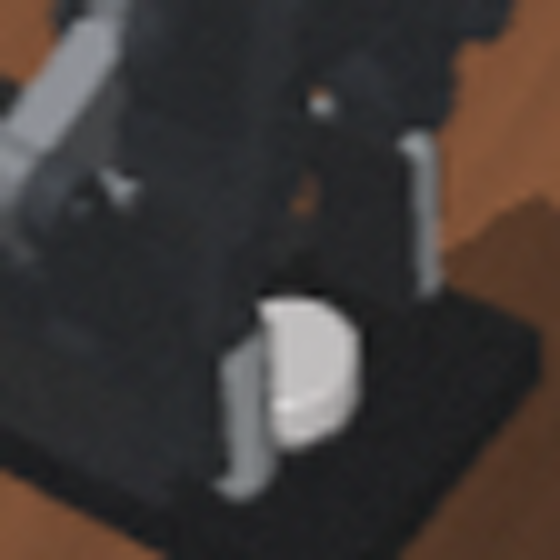

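Disc at crop (301,385) lies between the pads but about 2–3 mm further along +x. I'll correct that, then close.

>>> move_arm:
  moves: [3.5, -0.05, 0.15, 0.15, 0, 0, 0, 3.5, -0.05, 0.25, 0.3, 0, 0, 0, 3.2, -0.05, 0.25, 0.3, 0, 0, 0, 2.8, -0.05, 0.25, 0.3, 0, 0, 0, 2.0, -0.05, 0.25, 0.3, 0, 0, 0, 2.0, -0.05, 0.25, 0.3, 0, 0, 0, 2.0, -0.05, 0.25, 0.3, 0, 0, 0, 2.0, -0.05, 0.25, 0.3, 0, 0, 0, 2.0, -0.05, 0.25, 0.3, 0, 0, 0, 2.0, -0.05, 0.25, 0.3, 0, 0, 0]
  squeeze: 25

```text
clock: 3.25
eef_pos: [0.4845, 0.2916, 0.0264]
tcp_rot: [[0.148, 0.989, -0.0], [0.989, -0.148, 0.001], [0.001, -0.0, -1.0]]
wrist_force: [-1.4, -5.1, 6.1]
grip_width: 0.023
```

Run:
```python
from h import *
to(.4845,.289,.027,81.3)
crops("c4.png",[("side",224,300),("top",143,212)],s=8,h=25)
```

```text
shift [-0.26  0.04 -0.06] turn [-0.02 -0.04  0.18] wf [-1.42 -5.08  6.1 ] w 0.023 t 3.25
```

View pics/c4.png

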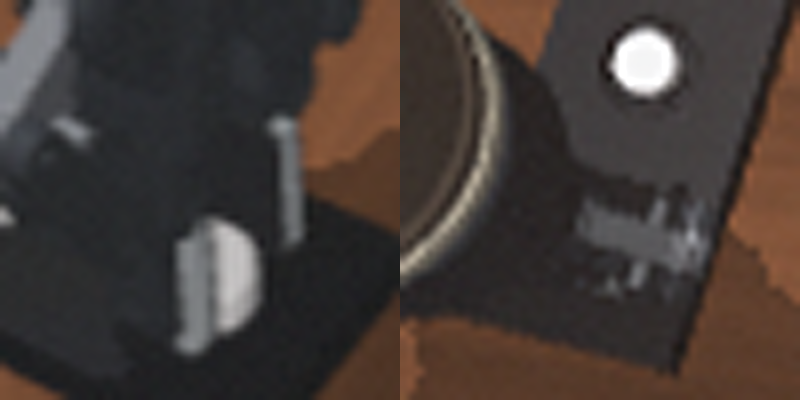

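Side view: pads closed around the disc (strips 26 mm apart at (195,290)/(290,180) in the crop). I'll lift.

>>> move_arm:
  moves: [2.0, -0.1, 0.2, 0.1, 0, 0, 0, 2.0, -0.1, 0, -0.2, 0, 0, 0, 2.0, -0.1, 0, -0.6, 0, 0, 0, 2.0, -0.1, 0, -1.2, 0, 0, 0, 2.0, -0.1, 0, -2.5, 0, 0, 0, 2.0, -0.1, 0, -4, 0, 0, 0, 2.0, -0.1, 0, -6, 0, 0, 0, 2.0, -0.1, 0, -9, 0, 0, 0, 2.0, -0.1, 0, -12, 0, 0, 0, 2.0, -0.1, 0, -12, 0, 0, 0]

```text
clock: 4.35
eef_pos: [0.4868, 0.2927, 0.1514]
tcp_rot: [[0.148, 0.989, 0.007], [0.989, -0.148, 0.007], [0.008, 0.006, -1.0]]
wrist_force: [0.1, 0.5, -0.2]
grip_width: 0.0228
```

Run:
```python
from h import *
to(.554,.0,.15,81.5)
p=state()["eef_pos"];print(p)
u=proj("side",p-[0,0,.008]).astype(int)
crops("c5.png",[("side",*u)],s=10,h=28)
```

```text
shift [-27.96  10.98  -0.  ] turn [ 0.33 -0.43 -0.  ] wf [ 0.11  0.46 -0.19] w 0.0228 t 4.35
[0.48675375 0.29273636 0.1514294 ]
```

View pics/c5.png

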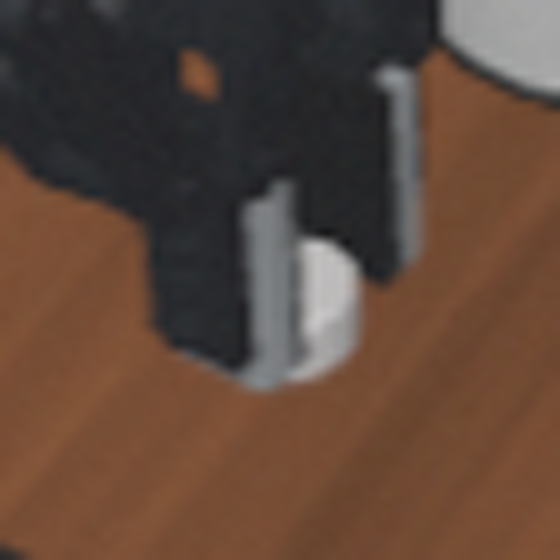

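Run:
```python
from h import *
s=state();p=s["eef_pos"];R=s["tcp_rot"]
u=proj("side",p-[0,0,.008]).astype(int)
f=lambda x,y,z:((proj("side",p+R@np.array([x,y,z]))-u+28)*10).round(0)
print("near tips L,R",f(.0125,-.011,.011),f(-.0125,-.011,.011),"TCP",f(0,0,0))
# predicted outline of disc for offsets ty, z of disc bottom below TCP
t=np.linspace(0,2*np.pi,180)
for ty in(-.006,-.003,0,.003,.006):
  for b in(.012,.017):
    P=np.array([f(.0125*np.cos(a),ty+.0125*np.sin(a),b-h) for a in t for h in(0.,.012)])
    print(ty,b,"right",P[:,0].max(),"bottom",P[:,1].max(),"top",P[:,1].min())
```

```text
near tips L,R [291. 371.] [389. 281.] TCP [279. 243.]
-0.006 0.012 right 396.0 bottom 373.0 top 206.0
-0.006 0.017 right 398.0 bottom 398.0 top 231.0
-0.003 0.012 right 380.0 bottom 366.0 top 199.0
-0.003 0.017 right 382.0 bottom 391.0 top 225.0
0 0.012 right 365.0 bottom 359.0 top 193.0
0 0.017 right 366.0 bottom 384.0 top 219.0
0.003 0.012 right 349.0 bottom 352.0 top 187.0
0.003 0.017 right 350.0 bottom 377.0 top 212.0Traceback (most recent call last):
  File "<stdin>", line 10, in <module>
  File "<stdin>", line 4, in <lambda>
  File "h.py", line 5, in proj
    c=calibration(n);p=np.array(c["R"])@np.asarray(X,float)+c["t"]
ValueError: time passes only in moves, steps and waits
```

>>> move_arm:
  moves: [2.0, -2, 0.8, 0, 0, 0, 0, 2.0, -5.5, 2.2, 0, 0, 0, 0, 2.0, -9.5, 3.7, 0, 0, 0, 0, 2.0, -13.5, 5.3, 0, 0, 0, 0, 2.0, -17.5, 6.9, 0, 0, 0, 0, 2.0, -21.5, 8.5, 0, 0, 0, 0, 2.0, -25, 9.85, 0, 0, 0, 0, 2.0, -27, 10.6, 1, 0, 0, 0, 2.0, -27.85, 10.95, 2.0, 0, 0, 0, 2.0, -27.85, 10.95, 2.5, 0, 0, 0]

```text
clock: 5.4
eef_pos: [0.5508, -0.0013, 0.1194]
tcp_rot: [[0.149, 0.989, -0.002], [0.989, -0.149, 0.001], [0.001, -0.002, -1.0]]
wrist_force: [-0.5, 0.5, -0.2]
grip_width: 0.023
```

Run:
```python
from h import *
to(.554,.001,.12,81.5)
s=state();p=s["eef_pos"];R=s["tcp_rot"];print(p,s["joint_velocities"].round(1))
print("side disc bottom c",proj("side",p+R@[0,0,.018]),"top",proj("top",p+R@[0,0,.018]))
crops("c6.png",[("side",254,195),("top",269,197)],s=8,h=25)
```

```text
shift [ 0.27  0.28 -0.06] turn [-0.11 -0.06 -0.1 ] wf [-0.46  0.46 -0.25] w 0.023 t 5.4
[ 0.55084068 -0.00125211  0.11937608] [-1.5  3.3 -2.3  1.9 -1.2 -5.5 -0.5]
side disc bottom c [256.2593055  183.50018423] top [268.7543691  194.50282721]
```

View pics/c6.png

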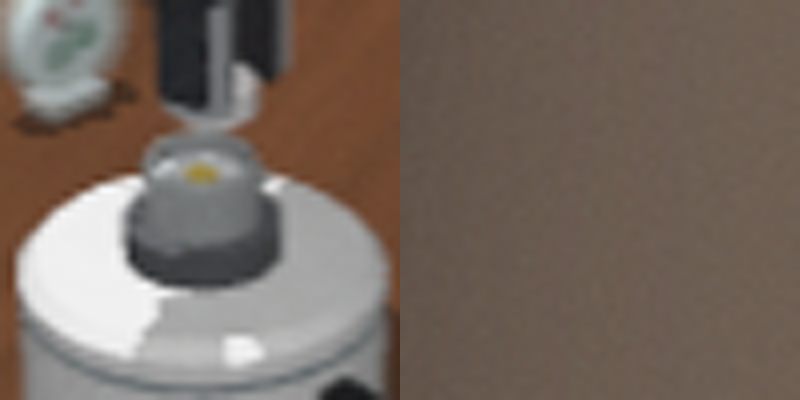

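Side view: held disc centred near u=255.5; barrel rim at (254.1,188.8). The top view is blocked by the arm. Now I'll fit the drum, boss and collar from the first pictures.

Run:
```python
from h import *
T=cv2.imread("pics/top0.png");S=cv2.imread("pics/side0.png")
C={n:calibration(n) for n in("top","side")}
import h; h.calibration=lambda n:C[n]
def fit(n,im,uv,r,lo,hi,z,lab):
    g=im.min(2) if lo>100 else im.max(2)
    u,v=uv;m=np.zeros(g.shape,np.uint8);m[v-r:v+r+1,u-r:u+r+1]=(cv2.inRange(g,lo,hi)[v-r:v+r+1,u-r:u+r+1])
    cs,_=cv2.findContours(m,cv2.RETR_EXTERNAL,cv2.CHAIN_APPROX_NONE);c=max(cs,key=cv2.contourArea)
    e=cv2.fitEllipse(cv2.convexHull(c));print(n,lab,np.round(e[0],2),np.round(e[1],1),ray(n,e[0],z).round(4))
fit("top",T,(268,197),30,200,255,.053,"drum")
fit("top",T,(367,224),16,190,255,.025,"collar")
fit("top",T,(141,216),10,150,255,.020,"wide")
fit("top",T,(149,195),8,150,255,.020,"small")
fit("side",S,(224,307),10,175,255,.020,"wide")
fit("side",S,(200,296),8,175,255,.020,"small")
fit("side",S,(254,205),28,195,255,.053,"drum")
fit("side",S,(296,176),12,195,255,.025,"collar")
print(ray("side",(254.7,189.3),.087))
```

```text
top drum [267.78 197.81] [46.9 47.6] [ 0.5533 -0.0011  0.053 ]
top collar [367.21 223.5 ] [21.4 22.8] [ 0.5241 -0.2361  0.025 ]
top wide [140.98 215.86] [10.4 11. ] [0.4851 0.2868 0.02  ]
top small [148.11 194.3 ] [7.3 7.5] [0.5374 0.2793 0.02  ]
side wide [223.65 307.  ] [11.  14.2] [0.4859 0.2909 0.02  ]
side small [199.57 294.97] [ 6.8 10. ] [0.5382 0.2835 0.02  ]
side drum [253.61 203.13] [24.3 44.3] [0.5538 0.0084 0.053 ]
side collar [296.02 173.94] [ 7.4 16.5] [ 0.5246 -0.231   0.025 ]
[0.55356256 0.00177959 0.087     ]
```

Run:
```python
from h import *
to(.5537,.0017,.107,81.5)
print(state()["joint_velocities"].round(1),state()["eef_pos"])
```

```text
shift [0.09 0.31 1.25] turn [-0.15 -0.11  0.09] wf [-0.55 -0.15  0.01] w 0.0227 t 5.5
[-0.8 -0.9 -0.2 -0.7  0.1  0.9  0. ] [0.55057152 0.00123062 0.11951715]
```

>>> move_arm:
  moves: [2.0, 0.05, 0.15, 0.3, 0, 0, 0, 2.0, 0.1, 0.3, 0.7, 0, 0, 0, 2.0, 0.1, 0.3, 1.0, 0, 0, 0, 2.0, 0.1, 0.3, 1.2, 0, 0, 0, 2.0, 0.1, 0.3, 1.35, 0, 0, 0, 2.0, 0.1, 0.3, 1.5, 0, 0, 0, 2.0, 0.1, 0.3, 1.6, 0, 0, 0, 2.0, 0.1, 0.3, 1.6, 0, 0, 0, 2.0, 0.1, 0.3, 1.6, 0, 0, 0, 2.0, 0.1, 0.3, 1.6, 0, 0, 0]

```text
clock: 6.5
eef_pos: [0.5547, 0.0002, 0.1049]
tcp_rot: [[0.148, 0.989, 0.0], [0.989, -0.148, 0.002], [0.002, 0.0, -1.0]]
wrist_force: [-0.3, 0.4, -0.7]
grip_width: 0.0235
```

>>> move_arm:
  moves: [2.0, 0.13, -0.1, 0, 0, 0, 0, 2.0, 0.13, -0.1, 0.1, 0, 0, 0, 2.0, 0.13, -0.1, 0.15, 0, 0, 0, 2.0, 0.13, -0.1, 0.2, 0, 0, 0, 2.0, 0.13, -0.1, 0.25, 0, 0, 0, 2.0, 0.13, -0.1, 0.3, 0, 0, 0, 2.0, 0.13, -0.1, 0.35, 0, 0, 0, 2.0, 0.13, -0.1, 0.4, 0, 0, 0, 2.0, 0.13, -0.1, 0.4, 0, 0, 0, 2.0, 0.13, -0.1, 0.4, 0, 0, 0]

```text
clock: 7.5
eef_pos: [0.5539, 0.0017, 0.1008]
tcp_rot: [[0.148, 0.989, 0.0], [0.989, -0.148, 0.002], [0.002, 0.0, -1.0]]
wrist_force: [0.3, -0.2, -0.8]
grip_width: 0.0228
```

>>> move_arm:
  moves: [2.0, 0, 0, 0.05, 0, 0, 0, 2.0, 0, 0, 0.1, 0, 0, 0, 2.0, 0, 0, 0.15, 0, 0, 0, 2.0, 0, 0, 0.15, 0, 0, 0, 2.0, 0, 0, 0.15, 0, 0, 0, 2.0, 0, 0, 0.15, 0, 0, 0, 2.0, 0, 0, 0.15, 0, 0, 0, 2.0, 0, 0, 0.15, 0, 0, 0, 2.0, 0, 0, 0.15, 0, 0, 0, 2.0, 0, 0, 0.15, 0, 0, 0]

```text
clock: 8.5
eef_pos: [0.5539, 0.0017, 0.0994]
tcp_rot: [[0.148, 0.989, 0.0], [0.989, -0.148, 0.002], [0.002, 0.0, -1.0]]
wrist_force: [-0.5, 0.6, 4.4]
grip_width: 0.0229
```

Run:
```python
from h import *
to(.5537,.0017,.1,81.5);print(state()["eef_pos"])
crops("c7.png",[("side",254,190)],s=14,h=20)
```

```text
shift [-0.   -0.02 -0.06] turn [ 0.01 -0.1   0.01] wf [-0.54  0.61  4.36] w 0.0229 t 8.5
[0.55392558 0.00169984 0.09935336]
```

View pics/c7.png

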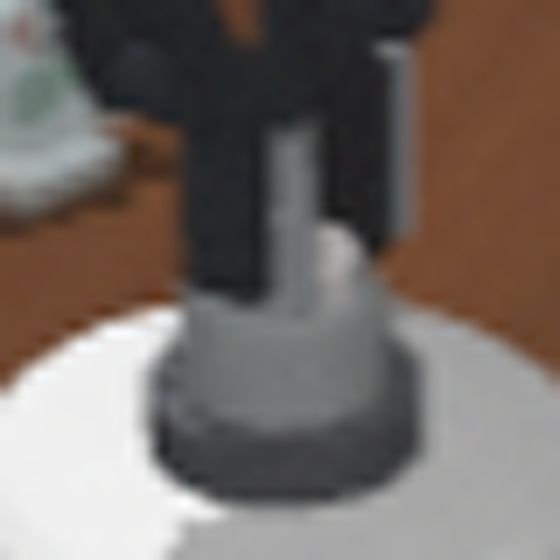

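The disc is in the well at the expected height and floor contact reads 4.4 N. I'll release it and lift.

>>> move_arm:
  moves: [2.6, 0, 0, 0.1, 0, 0, 0, 3.0, 0, 0, 0.1, 0, 0, 0, 4.0, 0, 0, 0.1, 0, 0, 0, 5.0, 0, 0, 0.1, 0, 0, 0, 5.0, 0, 0, 0.1, 0, 0, 0, 5.0, 0, 0, -0.5, 0, 0, 0, 5.0, 0, 0, -2, 0, 0, 0, 5.0, 0, 0, -5, 0, 0, 0, 5.0, 0, 0, -8, 0, 0, 0, 6.5, 0, 0, -8, 0, 0, 0]

```text
clock: 9.55
eef_pos: [0.5563, 0.0015, 0.1838]
tcp_rot: [[0.148, 0.989, 0.007], [0.989, -0.148, 0.003], [0.004, 0.007, -1.0]]
wrist_force: [0.2, -0.2, -0.0]
grip_width: 0.0633
```

Run:
```python
from h import *
print(state()["eef_pos"],state()["q"].round(1))
to(.5243,-.2335,.09,81.5)
crops("c8.png",[("side",254,193),("side",296,176)],s=10,h=20)
```

```text
[0.55630473 0.00147417 0.1837758 ] [-12.5  20.    9.4 105.9  -4.1  54.   80.2]
shift [-23.75   0.25   9.29] turn [ 0.4  -0.21 -0.01] wf [ 0.17 -0.21 -0.01] w 0.0633 t 9.55
```

View pics/c8.png

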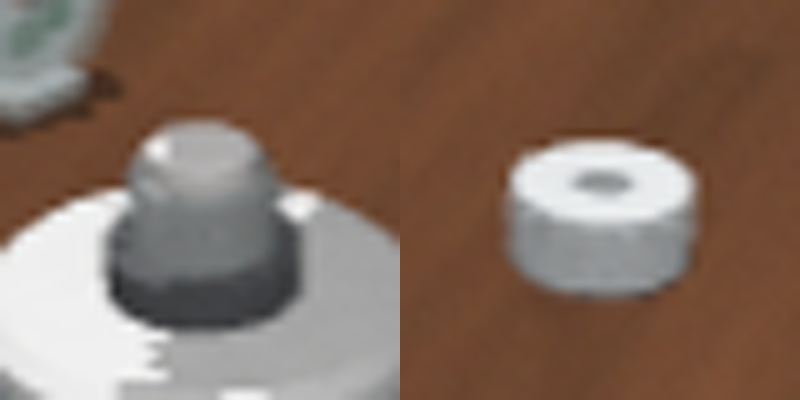

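The disc sits flat in the well, about 6 mm proud. Collar top is at side pixel (296.4,174.2). Going to it.

>>> move_arm:
  moves: [7.5, -2, 0, 0, 0, 0, 0, 7.5, -5.5, 0, 0, 0, 0, 0, 7.5, -9.5, 0.1, 1, 0, 0, 0, 7.5, -13.5, 0.1, 2.5, 0, 0, 0, 7.5, -17.5, 0.2, 4, 0, 0, 0, 7.5, -21, 0.2, 6, 0, 0, 0, 7.5, -23, 0.2, 8, 0, 0, 0, 7.5, -23.75, 0.2, 10, 0, 0, 0, 7.5, -23.75, 0.2, 11, 0, 0, 0, 7.5, -23.75, 0.2, 11.5, 0, 0, 0]
  squeeze: 40

```text
clock: 10.6
eef_pos: [0.52, -0.2326, 0.0624]
tcp_rot: [[0.148, 0.989, -0.002], [0.989, -0.148, 0.003], [0.003, -0.002, -1.0]]
wrist_force: [0.2, -0.0, 1.4]
grip_width: 0.0753
```

Run:
```python
from h import *
s=state();print(s["eef_pos"],s["q"].round(1),s["joint_velocities"].round(1))
to(.5243,-.2335,.016,81.5)
crops("c9.png",[("side",296,172),("top",367,222)],s=8,h=25)
s=state();p=s["eef_pos"];R=s["tcp_rot"];print(p)
for n,o in(("side",(271,147)),("top",(342,197))):
  for x in(.0375,-.0375):print(n,((proj(n,p+R@[x,0,.011])-o)*8).round())
  s=state()
```

```text
[ 0.52003744 -0.23261246  0.06243527] [ 10.8  30.9  11.3 109.   -9.   41.1 108.9] [-0.1  2.9 -1.4  0.6 -1.2 -5.1  0.9]
shift [-0.04  0.45  4.64] turn [-0.14 -0.15  0.02] wf [ 0.17 -0.01  1.4 ] w 0.0753 t 10.6
[ 0.52078176 -0.23220961  0.06333586]
side [168. 187.]
side [260. 111.]
top [ 87. 176.]
top [351. 244.]
```

View pics/c9.png

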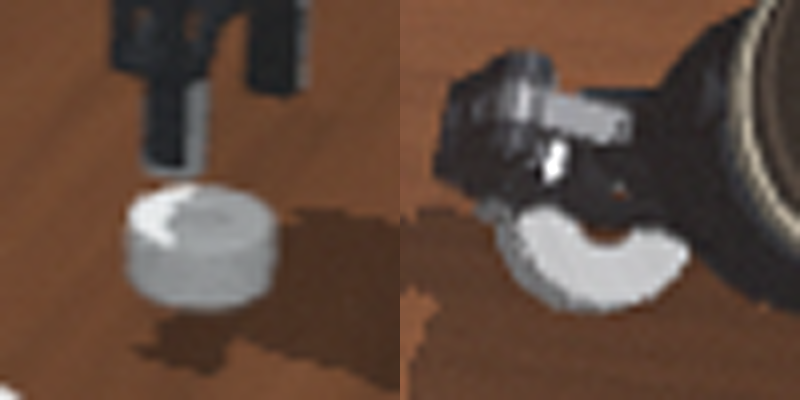

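Collar lies between the fingers (side crop centre (200,215)). Shifting 4 mm along tool y, descending and gripping.

>>> move_arm:
  moves: [7.5, -0.1, 0.2, 0.5, 0, 0, 0, 7.5, -0.1, 0.35, 1.5, 0, 0, 0, 7.5, -0.1, 0.35, 2.7, 0, 0, 0, 7.5, -0.1, 0.35, 3.8, 0, 0, 0, 7.5, -0.1, 0.35, 4.5, 0, 0, 0, 7.0, -0.1, 0.35, 4.6, 0, 0, 0, 6.2, -0.1, 0.35, 4.6, 0, 0, 0, 5.6, -0.1, 0.35, 4.6, 0, 0, 0, 5.2, -0.1, 0.35, 4.6, 0, 0, 0, 4.5, -0.1, 0.35, 4.6, 0, 0, 0]
  squeeze: 25

```text
clock: 11.7
eef_pos: [0.5244, -0.235, 0.0186]
tcp_rot: [[0.148, 0.989, 0.001], [0.989, -0.148, 0.002], [0.002, 0.001, -1.0]]
wrist_force: [-0.8, 0.5, 3.3]
grip_width: 0.0505
```

>>> move_arm:
  moves: [4.0, 0, 0, 0, 0, 0, 0, 4.0, 0, 0, 0, 0, 0, 0, 4.0, 0, 0, -2, 0, 0, 0, 4.0, 0.5, 0, -6, 0, 0, 0, 4.0, 3, -0.05, -10, 0, 0, 0, 4.0, 6.5, -0.15, -12, 0, 0, 0, 4.0, 10.5, -0.25, -12, 0, 0, 0, 4.0, 14.5, -0.35, -12, 0, 0, 0, 4.0, 18.5, -0.45, -12, 0, 0, 0, 4.0, 22, -0.55, -12, 0, 0, 0]
  squeeze: 70

```text
clock: 12.7
eef_pos: [0.5512, -0.0144, 0.1387]
tcp_rot: [[0.147, 0.989, 0.001], [0.989, -0.147, 0.002], [0.002, 0.001, -1.0]]
wrist_force: [-0.1, -0.9, -1.4]
grip_width: 0.0487
```

>>> move_arm:
  moves: [4.0, 1, -0.03, 0, 0, 0, 0, 4.0, 1.85, -0.04, 0, 0, 0, 0, 4.0, 1.85, -0.04, 0.4, 0, 0, 0, 4.0, 1.85, -0.04, 0.8, 0, 0, 0, 4.0, 1.85, -0.04, 1, 0, 0, 0, 4.0, 1.85, -0.04, 1, 0, 0, 0, 4.0, 1.85, -0.04, 1, 0, 0, 0, 4.0, 1.85, -0.04, 1, 0, 0, 0, 4.0, 1.85, -0.04, 1, 0, 0, 0, 4.0, 1.85, -0.04, 1, 0, 0, 0]

```text
clock: 13.7
eef_pos: [0.5536, 0.0017, 0.1284]
tcp_rot: [[0.148, 0.989, 0.001], [0.989, -0.148, 0.002], [0.002, 0.0, -1.0]]
wrist_force: [0.0, 1.0, -1.7]
grip_width: 0.0489
```

Run:
```python
from h import *
s=state();p=s["eef_pos"];R=s["tcp_rot"];print(p,s["q"].round(1),s["joint_velocities"].round(1),s["ft_torque"].round(2))
to(.5539,.0017,.118,81.5)
f=grab_frame("side");cv2.imwrite("pics/full_side_c10.png",f[:,:,::-1])
t=np.linspace(0,2*np.pi,60);C=calibration("side");import h;h.calibration=lambda n:C
for ty in(-.002,0,.002):
  P=np.array([proj("side",p+R@[.026*np.cos(a),ty+.026*np.sin(a),z]) for a in t for z in(.0186,-.0064)])
  print("collar pred u",P[:,0].min(),P[:,0].max(),"vmax",P[:,1].max())
# crop
c=f[145:215,215:295,::-1];cv2.imwrite("pics/c10.png",cv2.resize(c,None,fx=8,fy=8,interpolation=cv2.INTER_CUBIC))
```

```text
[0.55356164 0.0016521  0.12841858] [-13.   24.   10.1 108.9  -5.7  47.6  81.6] [-0.1  0.1 -0.  -0.  -0.   0.1  0. ] [-0.02  0.02 -0.01]
shift [0.01 0.03 1.04] turn [ 0.02 -0.11  0.01] wf [ 0.04  0.99 -1.66] w 0.0489 t 13.7
collar pred u 243.78540524377385 266.8225062460576 vmax 186.1991884273098
collar pred u 243.04743281679228 266.05760796394736 vmax 185.97768347644373
collar pred u 242.31121157612887 265.2945237206334 vmax 185.75671035313235
```

View pics/c10.png

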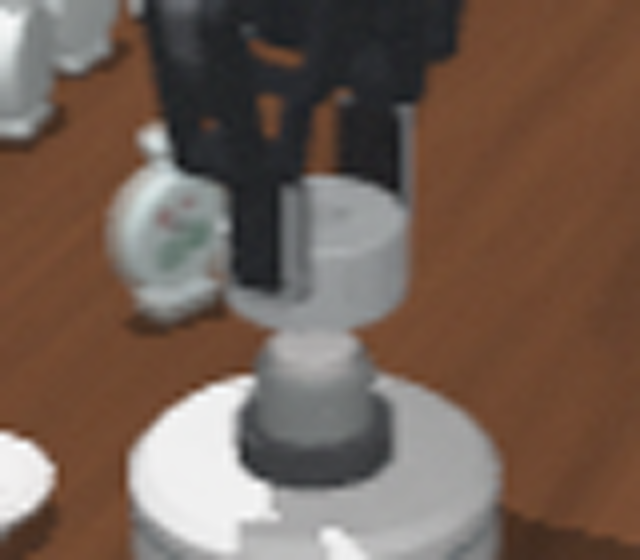

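Side view: collar axis is about 0.6 px (1–2 mm) right of the barrel axis. The disc is still seated and the bottle hasn't moved. I'll shift 1 mm in tool y, descend, and use the forces from here on.

>>> move_arm:
  moves: [4.0, 0, 0.12, 0.5, 0, 0, 0, 4.0, 0, 0.12, 1.0, 0, 0, 0, 4.0, 0, 0.12, 1.5, 0, 0, 0, 4.0, 0, 0.12, 1.9, 0, 0, 0, 4.0, 0, 0.12, 2.1, 0, 0, 0, 4.0, 0, 0.12, 2.3, 0, 0, 0, 4.0, 0, 0.12, 2.4, 0, 0, 0, 4.0, 0, 0.12, 2.4, 0, 0, 0, 4.0, 0, 0.12, 2.4, 0, 0, 0, 4.0, 0, 0.12, 2.4, 0, 0, 0]

```text
clock: 14.75
eef_pos: [0.5548, 0.0015, 0.1045]
tcp_rot: [[0.148, 0.989, 0.001], [0.989, -0.148, 0.002], [0.002, 0.0, -1.0]]
wrist_force: [0.3, 0.1, -1.2]
grip_width: 0.0491
```

>>> move_arm:
  moves: [4.0, 0, 0, 0.1, 0, 0, 0, 4.0, 0, 0, 0.2, 0, 0, 0, 4.0, 0, 0, 0.3, 0, 0, 0, 4.0, 0, 0, 0.4, 0, 0, 0, 4.0, 0, 0, 0.45, 0, 0, 0, 4.0, 0, 0, 0.5, 0, 0, 0, 4.0, 0, 0, 0.55, 0, 0, 0, 4.0, 0, 0, 0.55, 0, 0, 0, 4.0, 0, 0, 0.55, 0, 0, 0, 4.0, 0, 0, 0.55, 0, 0, 0]

```text
clock: 15.75
eef_pos: [0.5547, 0.0016, 0.0988]
tcp_rot: [[0.148, 0.989, 0.0], [0.989, -0.148, 0.002], [0.002, 0.0, -1.0]]
wrist_force: [-0.6, -0.8, -0.8]
grip_width: 0.0489
```

>>> move_arm:
  moves: [4.0, 0, 0, 0.04, 0, 0, 0, 4.0, 0, 0, 0.08, 0, 0, 0, 4.0, 0, 0, 0.12, 0, 0, 0, 4.0, 0, 0, 0.15, 0, 0, 0, 4.0, 0, 0, 0.18, 0, 0, 0, 4.0, 0, 0, 0.2, 0, 0, 0, 4.0, 0, 0, 0.22, 0, 0, 0, 4.0, 0, 0, 0.22, 0, 0, 0, 4.0, 0, 0, 0.22, 0, 0, 0, 4.0, 0, 0, 0.22, 0, 0, 0]

```text
clock: 16.75
eef_pos: [0.5549, 0.0015, 0.0968]
tcp_rot: [[0.148, 0.989, 0.001], [0.989, -0.148, 0.002], [0.002, 0.0, -1.0]]
wrist_force: [0.1, -0.1, 2.7]
grip_width: 0.0489
```

On the pins (about 4 N at the expected height). Turning slowly under light press.

>>> move_arm:
  moves: [4.0, 0, 0, 0.05, 0, 0, -3, 4.0, 0, 0, 0.05, 0, 0, -6, 4.0, 0, 0, 0.05, 0, 0, -9, 4.0, 0, 0, 0.05, 0, 0, -12, 4.0, 0, 0, 0.05, 0, 0, -15, 4.0, 0, 0, 0.05, 0, 0, -18, 4.0, 0, 0, 0.05, 0, 0, -21, 4.0, 0, 0, 0.05, 0, 0, -24, 4.0, 0, 0, 0.05, 0, 0, -27, 4.0, 0, 0, 0.05, 0, 0, -30]

```text
clock: 17.75
eef_pos: [0.5548, -0.0, 0.0972]
tcp_rot: [[-0.367, 0.93, 0.001], [0.93, 0.367, 0.001], [0.0, 0.001, -1.0]]
wrist_force: [-2.2, -4.6, 13.9]
grip_width: 0.0488
```

Run:
```python
from h import *
s=state();print(s["eef_pos"],s["q"].round(1),s["ft_torque"].round(2),s["wrist_force"].round(1))
```

```text
[ 5.54809496e-01 -1.65700236e-05  9.71955897e-02] [ -6.6  26.4   2.1 109.6  -1.4  44.  107.8] [-1.01  0.73 -0.26] [-2.2 -4.6 13.9]
```

>>> move_arm:
  moves: [4.0, -0.1, -0.06, -0.02, 0, 0, -3, 4.0, -0.1, -0.06, -0.02, 0, 0, -6, 4.0, -0.1, -0.06, -0.02, 0, 0, -9, 4.0, -0.1, -0.06, -0.02, 0, 0, -12, 4.0, -0.1, -0.06, -0.02, 0, 0, -15, 4.0, -0.1, -0.06, -0.02, 0, 0, -18, 4.0, -0.1, -0.06, -0.02, 0, 0, -21, 4.0, -0.1, -0.06, -0.02, 0, 0, -24, 4.0, -0.1, -0.06, -0.02, 0, 0, -27, 4.0, -0.1, -0.06, -0.02, 0, 0, -30]

```text
clock: 18.75
eef_pos: [0.5552, -0.0011, 0.0974]
tcp_rot: [[-0.783, 0.622, 0.002], [0.622, 0.783, 0.0], [-0.001, 0.002, -1.0]]
wrist_force: [-1.4, -4.0, 9.3]
grip_width: 0.049
```

Run:
```python
from h import *
s=state();print(s["eef_pos"],s["q"].round(1),s["ft_torque"].round(2),s["wrist_force"].round(1))
```

```text
[ 0.55520424 -0.00107229  0.09736238] [ -0.8  26.6  -5.3 109.2   3.4  44.2 133.6] [-1.03  0.13 -0.18] [-1.4 -4.   9.3]
```

>>> move_arm:
  moves: [4.0, -0.1, -0.08, 0, 0, 0, -3, 4.0, -0.1, -0.08, 0, 0, 0, -6, 4.0, -0.1, -0.08, 0, 0, 0, -9, 4.0, -0.11, -0.08, 0, 0, 0, -12, 4.0, -0.11, -0.08, 0, 0, 0, -15, 4.0, -0.12, -0.08, 0, 0, 0, -17, 4.0, -0.12, -0.08, 0, 0, 0, -19, 4.0, -0.13, -0.08, 0, 0, 0, -21, 4.0, -0.13, -0.08, 0, 0, 0, -23, 4.0, -0.13, -0.08, 0, 0, 0, -25]

```text
clock: 19.75
eef_pos: [0.5559, -0.0019, 0.0972]
tcp_rot: [[-0.972, 0.233, 0.002], [0.233, 0.972, 0.001], [-0.002, 0.001, -1.0]]
wrist_force: [-0.3, -2.9, 7.8]
grip_width: 0.0489
```

Run:
```python
from h import *
s=state();print(s["eef_pos"],s["q"].round(1),s["ft_torque"].round(2),s["wrist_force"].round(1))
```

```text
[ 0.55588682 -0.00192083  0.09722266] [  4.1  27.1 -11.4 108.8   7.3  44.7 155.2] [-0.76 -0.04 -0.2 ] [-0.3 -2.9  7.8]
```

No drop seen after 85°: the press was too shallow (0.5 mm), so the pins probably rode past the keyways. Sweeping back with a deeper press and a corrected centre.

>>> move_arm:
  moves: [4.0, -0.1, -0.07, 0.04, 0, 0, 0, 4.0, -0.1, -0.07, 0.08, 0, 0, 0, 4.0, -0.09, -0.07, 0.08, 0, 0, 3, 4.0, -0.08, -0.07, 0.08, 0, 0, 6, 4.0, -0.07, -0.07, 0.08, 0, 0, 9, 4.0, -0.06, -0.07, 0.08, 0, 0, 12, 4.0, -0.05, -0.07, 0.08, 0, 0, 15, 4.0, -0.04, -0.06, 0.08, 0, 0, 18, 4.0, -0.04, -0.06, 0.08, 0, 0, 21, 4.0, -0.04, -0.06, 0.08, 0, 0, 24]

```text
clock: 20.75
eef_pos: [0.5565, -0.0021, 0.0972]
tcp_rot: [[-0.792, 0.61, 0.003], [0.61, 0.792, 0.001], [-0.002, 0.003, -1.0]]
wrist_force: [-1.8, -2.8, 15.5]
grip_width: 0.0488
```

Run:
```python
from h import *
s=state();print(s["eef_pos"],s["q"].round(1),s["ft_torque"].round(2),s["wrist_force"].round(1))
```

```text
[ 0.55646096 -0.00209651  0.09718585] [ -0.5  26.7  -5.5 109.1   3.5  44.2 134.5] [-0.33  0.52  0.28] [-1.8 -2.8 15.5]
```

>>> move_arm:
  moves: [4.0, 0.01, 0, 0, 0, 0, 3, 4.0, 0.02, 0.01, 0, 0, 0, 6, 4.0, 0.03, 0.02, 0, 0, 0, 9, 4.0, 0.03, 0.02, 0, 0, 0, 12, 4.0, 0.04, 0.03, 0, 0, 0, 15, 4.0, 0.05, 0.03, 0, 0, 0, 18, 4.0, 0.06, 0.04, 0, 0, 0, 21, 4.0, 0.07, 0.04, 0, 0, 0, 24, 4.0, 0.08, 0.05, 0, 0, 0, 27, 4.0, 0.08, 0.05, 0, 0, 0, 30]

```text
clock: 21.75
eef_pos: [0.556, -0.0009, 0.0972]
tcp_rot: [[-0.381, 0.924, 0.003], [0.924, 0.381, 0.002], [0.0, 0.003, -1.0]]
wrist_force: [-2.6, -0.3, 14.9]
grip_width: 0.0489
```

Run:
```python
from h import *
s=state();print(s["eef_pos"],s["q"].round(1),s["ft_torque"].round(2),s["wrist_force"].round(1))
```

```text
[ 0.55602671 -0.00091257  0.09718808] [ -6.3  26.5   1.9 109.5  -1.4  43.9 108.8] [-0.19  0.42  0.22] [-2.6 -0.3 14.9]
```

>>> move_arm:
  moves: [4.0, 0.01, 0, 0, 0, 0, 3, 4.0, 0.03, 0.01, 0, 0, 0, 6, 4.0, 0.04, 0.02, 0, 0, 0, 9, 4.0, 0.06, 0.02, 0, 0, 0, 12, 4.0, 0.08, 0.03, 0, 0, 0, 15, 4.0, 0.09, 0.04, 0, 0, 0, 18, 4.0, 0.1, 0.04, 0, 0, 0, 21, 4.0, 0.12, 0.05, 0, 0, 0, 24, 4.0, 0.13, 0.05, 0, 0, 0, 27, 4.0, 0.14, 0.06, 0, 0, 0, 30]

```text
clock: 22.75
eef_pos: [0.5547, 0.0007, 0.0951]
tcp_rot: [[0.132, 0.991, -0.0], [0.991, -0.132, 0.002], [0.002, -0.0, -1.0]]
wrist_force: [0.7, -0.8, -0.5]
grip_width: 0.0493
```

Run:
```python
from h import *
s=state();print(s["eef_pos"],s["q"].round(1),s["ft_torque"].round(2),s["wrist_force"].round(1))
```

```text
[0.55468834 0.00069742 0.09509451] [-12.3  26.8   9.4 110.   -6.3  43.7  83.1] [-0.16 -0.17  0.16] [ 0.7 -0.8 -0.5]
```

It dropped: 2 mm below pin level with the axial force gone. Turn back 3° to relieve the keyway wall, then push down.

>>> move_arm:
  moves: [4.0, 0, 0, 0, 0, 0, -1.5, 4.0, 0, 0, 0.05, 0, 0, -3, 4.0, 0, 0, 0.1, 0, 0, -3, 4.0, 0, 0, 0.15, 0, 0, -3, 4.0, 0, 0, 0.2, 0, 0, -3, 4.0, 0, 0, 0.25, 0, 0, -3, 4.0, 0, 0, 0.3, 0, 0, -3, 4.0, 0, 0, 0.35, 0, 0, -3, 4.0, 0, 0, 0.4, 0, 0, -3, 4.0, 0, 0, 0.4, 0, 0, -3]

```text
clock: 23.75
eef_pos: [0.5549, 0.0007, 0.0914]
tcp_rot: [[0.078, 0.997, 0.0], [0.997, -0.078, 0.002], [0.002, -0.0, -1.0]]
wrist_force: [0.0, -1.0, -0.4]
grip_width: 0.0491
```

Run:
```python
from h import *
s=state();print(s["eef_pos"],s["tcp_rot"][:2,0],s["ft_torque"].round(2),s["wrist_force"].round(1))
```

```text
[0.55487714 0.00071187 0.09141309] [0.07823973 0.99693308] [ 0.02 -0.   -0.05] [ 0.  -1.  -0.4]
```

>>> move_arm:
  moves: [4.0, 0, 0, 0.06, 0, 0, 0, 4.0, 0, 0, 0.12, 0, 0, 0, 4.0, 0, 0, 0.18, 0, 0, 0, 4.0, 0, 0, 0.24, 0, 0, 0, 4.0, 0, 0, 0.3, 0, 0, 0, 4.0, 0, 0, 0.36, 0, 0, 0, 4.0, 0, 0, 0.42, 0, 0, 0, 4.0, 0, 0, 0.48, 0, 0, 0, 4.0, 0, 0, 0.54, 0, 0, 0, 4.0, 0, 0, 0.58, 0, 0, 0]
  squeeze: 90

```text
clock: 24.75
eef_pos: [0.555, 0.0008, 0.0862]
tcp_rot: [[0.078, 0.997, 0.0], [0.997, -0.078, 0.002], [0.002, 0.0, -1.0]]
wrist_force: [-4.9, 0.6, 12.3]
grip_width: 0.0485
```

>>> move_arm:
  moves: [4.0, 0, 0, 0.03, 0, 0, 0, 4.0, 0, 0, 0.06, 0, 0, 0, 4.0, 0, 0, 0.09, 0, 0, 0, 4.0, 0, 0, 0.09, 0, 0, 0, 4.0, 0, 0, 0.09, 0, 0, 0, 4.0, 0, 0, 0.09, 0, 0, 0, 4.0, 0, 0, 0.09, 0, 0, 0, 4.0, 0, 0, 0.09, 0, 0, 0, 4.0, 0, 0, 0.09, 0, 0, 0, 4.0, 0, 0, 0.09, 0, 0, 0]

```text
clock: 25.75
eef_pos: [0.555, 0.0008, 0.0862]
tcp_rot: [[0.078, 0.997, 0.001], [0.997, -0.078, 0.002], [0.002, 0.001, -1.0]]
wrist_force: [-6.8, 0.0, 17.8]
grip_width: 0.0484
```

Hard stop at z 0.0862 (about 1 mm above the estimated home) with 7 N of side force. I'll relieve the side load and press on.

>>> move_arm:
  moves: [4.0, 0, -0.05, 0, 0, 0, 0, 4.0, 0, -0.1, 0, 0, 0, 0, 4.0, 0, -0.1, 0, 0, 0, 1.5, 4.0, 0, -0.1, 0, 0, 0, 1.5, 4.0, 0, -0.1, 0.03, 0, 0, 0, 4.0, 0, -0.1, 0.03, 0, 0, -1.5, 4.0, 0, -0.1, 0.05, 0, 0, -1.5, 4.0, 0, -0.1, 0.05, 0, 0, 0, 4.0, 0, -0.1, 0.05, 0, 0, 0, 4.0, 0, -0.1, 0.05, 0, 0, 0]

```text
clock: 26.75
eef_pos: [0.5555, 0.0008, 0.0861]
tcp_rot: [[0.079, 0.997, 0.004], [0.997, -0.079, 0.002], [0.002, 0.004, -1.0]]
wrist_force: [-2.9, -0.1, 18.0]
grip_width: 0.048
```

Run:
```python
from h import *
s=state();print(s["eef_pos"],s["tcp_rot"].round(4),s["ft_torque"].round(2),s["wrist_force"].round(1))
p=s["eef_pos"];R=s["tcp_rot"]
f=grab_frame("side");cv2.imwrite("pics/full_side_c11.png",f[:,:,::-1])
# numeric: gray profile down a column on the barrel axis / right part, rows from collar to drum
g=f.mean(2)
C=calibration("side")
import h;h.calibration=lambda n:C
for z in(.067,.068,.069,.071):
  P=np.array([proj("side",[.5558+.026*np.cos(a),.0007+.026*np.sin(a),z]) for a in np.linspace(0,6.28,90)]);print(z,"collar bottom vmax",P[:,1].max().round(2))
for u in(252,256,260):print(u,g[180:206,u].astype(int).tolist())
f0=cv2.imread("pics/full_side_c10.png").mean(2)
for u in(252,256,260):print("c10",u,f0[172:206,u].astype(int).tolist())
```

```text
[0.55549864 0.00078224 0.08614778] [[ 0.0785  0.9969  0.0039]
 [ 0.9969 -0.0786  0.0021]
 [ 0.0024  0.0037 -1.    ]] [-0.1   0.68 -0.08] [-2.9 -0.1 18. ]
0.067 collar bottom vmax 202.02
0.068 collar bottom vmax 201.64
0.069 collar bottom vmax 201.27
0.071 collar bottom vmax 200.52
252 [38, 38, 42, 40, 36, 63, 111, 115, 115, 116, 115, 116, 114, 115, 114, 116, 116, 115, 119, 141, 150, 148, 101, 69, 67, 64]
256 [37, 38, 53, 155, 158, 159, 155, 153, 170, 164, 160, 159, 167, 164, 153, 151, 151, 151, 150, 150, 150, 148, 93, 68, 67, 67]
260 [37, 37, 36, 65, 151, 157, 159, 161, 163, 161, 160, 162, 156, 148, 145, 144, 144, 144, 143, 143, 144, 93, 66, 63, 64, 141]
c10 252 [102, 102, 100, 102, 100, 101, 103, 112, 111, 105, 109, 147, 150, 147, 151, 170, 172, 175, 168, 160, 143, 129, 121, 118, 116, 116, 115, 116, 101, 73, 63, 65, 66, 65]
c10 256 [149, 157, 160, 158, 171, 155, 152, 152, 151, 151, 149, 151, 149, 149, 156, 170, 172, 180, 163, 159, 142, 127, 119, 117, 120, 118, 117, 117, 97, 72, 67, 66, 65, 65]
c10 260 [161, 160, 160, 164, 157, 147, 146, 144, 145, 145, 143, 144, 143, 120, 84, 85, 93, 96, 109, 112, 109, 106, 104, 102, 102, 101, 94, 80, 72, 63, 63, 64, 63, 141]
```

>>> move_arm:
  moves: [4.0, 0.08, 0, 0, 0, 0, 3, 4.0, 0.08, -0.05, 0.02, 0, 0, 4, 4.0, 0, -0.1, 0.04, 0, 0, 2, 4.0, -0.08, -0.05, 0.05, 0, 0, -2, 4.0, -0.08, 0, 0.05, 0, 0, -4, 4.0, 0, 0, 0.05, 0, 0, -2, 4.0, 0, -0.06, 0.05, 0, 0, 0, 4.0, 0, -0.06, 0.05, 0, 0, 0, 4.0, 0, -0.06, 0.05, 0, 0, 0, 4.0, 0, -0.06, 0.05, 0, 0, 0]

```text
clock: 27.8
eef_pos: [0.556, 0.0006, 0.0862]
tcp_rot: [[0.079, 0.997, 0.006], [0.997, -0.079, 0.002], [0.002, 0.006, -1.0]]
wrist_force: [-1.2, -0.8, 18.4]
grip_width: 0.0481
```

Run:
```python
from h import *
s=state();print(s["eef_pos"],s["tcp_rot"].round(4)[:,2],s["ft_torque"].round(2),s["wrist_force"].round(1),s["joint_velocities"].round(2))
f=grab_frame("side");cv2.imwrite("pics/full_side_c12.png",f[:,:,::-1]);g=f.mean(2)
for u in(250,252,254,256,258):print(u,g[199:206,u].astype(int).tolist())
C=calibration("side")
import h;h.calibration=lambda n:C
for r,z in((.026,.067),(.026,.068),(.0175,.067)):
  P=np.array([proj("side",[.5555+r*np.cos(a),.0007+r*np.sin(a),z]) for a in np.linspace(0,6.28,90)]);print(r,z,P[:,1].max().round(2))
```

```text
[0.55596702 0.00057145 0.08616917] [ 0.0061  0.002  -1.    ] [-0.2   0.19 -0.12] [-1.2 -0.8 18.4] [ 0.12  0.01 -0.03  0.02 -0.12  0.05 -0.03]
250 [128, 147, 145, 85, 65, 64, 78]
252 [142, 150, 149, 97, 66, 64, 65]
254 [151, 145, 150, 98, 70, 67, 66]
256 [150, 149, 149, 86, 69, 65, 65]
258 [143, 145, 126, 75, 65, 64, 94]
0.026 0.067 202.04
0.026 0.068 201.67
0.0175 0.067 200.15
```

>>> move_arm:
  moves: [4.0, 0, 0, 0.03, 0, 0, 0, 4.0, 0, 0.05, 0.06, 0, 0.3, 1, 4.0, 0, 0, 0.08, 0, 0.3, 0, 4.0, 0, -0.05, 0.08, 0.3, 0, -1, 4.0, 0, 0, 0.08, 0, 0, 0, 4.0, 0, 0, 0.06, 0, 0, 0, 4.0, 0, 0, 0.06, 0, 0, 0, 4.0, 0, 0, 0.06, 0, 0, 0, 4.0, 0, 0, 0.06, 0, 0, 0, 4.0, 0, 0, 0.06, 0, 0, 0]

```text
clock: 28.85
eef_pos: [0.5561, 0.0006, 0.0861]
tcp_rot: [[0.078, 0.997, 0.006], [0.997, -0.078, 0.002], [0.002, 0.006, -1.0]]
wrist_force: [-3.7, -0.3, 24.4]
grip_width: 0.0482
```

The stop is solid: 24 N moved it only 0.1 mm, so it is on the shoulder. Handing in while pressing.

Run:
```python
from h import *
s=state();print(s["eef_pos"],s["wrist_force"].round(1),s["joint_velocities"].round(2),s["clock"])
print(sign_off())
```

```text
[0.5560583  0.00057454 0.08608519] [-3.7 -0.3 24.4] [-0.06 -0.02  0.05  0.03 -0.03 -0.01  0.07] 28.85
the job is handed in; nothing more can be done
None
```

I put the wide opal disc in the well and set the collar over the barrel. I turned it until it dropped over the pins and pushed it down to a firm stop. I handed in at 28.9 s, with the gripper still pressing down at about 24 N and gripping the collar at 90 N.

- **Disc:** it met the well floor at the expected height with about 4 N. After release, the side picture showed it flat and about 6 mm proud of the rim.
- **Collar drop:** my first 85° sweep pressed too lightly and found nothing. Pressing deeper on the way back, it fell 2 mm below pin level and then moved down freely.
- **Fully home:** the stop stayed put while I rocked the collar and raised the push from 12 to 24 N. The arm was still, and tilt was about 0.006 rad.
- **A check that disagreed:** the stop came about 1 mm higher than I had worked out from the pin contact. The side picture put the underside at about 67.5–68 mm (limit 68.5 mm), which is inside the limit but not by much. I took it as seated on the shoulder.
- **Other things:** I never touched the bottle, dish, narrow disc or spacer. I did not take a final picture of them to confirm.

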